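# Set the rind brusher's speed and start it

## Task

With a fingertip, push the pointer of the clicking speed selector round clockwise to the fifth dot, counted from the smallest, without running on past it to the sixth; do not grip or force it. Then press the start button fully down and let it come back out, leaving the selector on the fifth dot. Leave the cheeses and other things standing about where they are.

Things in the scene. Friction and masses are not known exactly. Their poses are not given: they have to be found in the camera images.
- selector_box: grey control box, aluminium top 150 x 150 mm, 70 mm above the table, fixed. Origin: centre of its underside, straight below the selector's vertical axis. Seven black dots lie on the panel on a half circle of 65 mm radius about the axis, 30 degrees apart, clockwise seen from above: first towards the box's own +y, fourth towards +x, seventh towards -y
- first_dot (a point): the first and smallest of the seven dots, on the panel, 65 mm from the axis; the dots grow from 5 mm across (first) to 12 mm (seventh), and positions are counted from this one
- selector (a joint): rotary selector, rad, grows clockwise seen from above: 0 = first dot, 0.524 (30 degrees) a click, fifth dot 2.094; stops just past 0 and 3.142. A spring pulls the pointer to the nearest dot from up to 15 degrees either side; it stays there. A click takes about 4 N at 45 mm from the axis and snaps forward by itself past half-way. Starts at the first, second or third dot
- pointer_tip (a point): outer end, top face, of the black pointer handle, 56 mm from the axis, 101 mm above the table. The handle is a bar 14 mm wide, from the axis to this end, 7 to 31 mm above the panel, with a white line along its top; at the axis a hub 22 mm across, as high; under it a disc 60 mm across, its top 5.5 mm above the panel
- start_box: grey box with an aluminium top, 100 mm (own x) by 150 mm (own y), top 60 mm above the table, fixed; origin: centre of its underside. It carries the round start button, 35 mm from its centre towards its own +y
- start_top (a point): centre of the top of the start button, 32 mm across, in a black housing, 82 mm above the table; pressed straight down
- start (a joint): travel of the start button in m: 0 = out, 0.006 = fully down; springs back; fully down takes 5 N
- salt_jar: bystander, loose: white salt jar with a steel cap, 52 mm across, 85 mm tall; origin: centre of its underside
- small_cheese: bystander, loose: small cheese wheel, 68 mm across, 42 mm tall; origin: centre of its underside
- rind_wheel: bystander, loose: pale cheese wheel, 110 mm across, 55 mm tall; origin: centre of its underside
- foil_wheel: bystander, loose: foil-wrapped cheese wheel, 100 mm across, 60 mm tall; origin: centre of its underside
- rind_brush: bystander, loose: rind brush, about 200 mm long, lying flat; origin: near its middle, underside
- cheese_iron: bystander, loose: cheese iron (steel rod 130 mm, wooden cross handle 90 mm), lying flat, 24 mm tall; origin: near its middle, underside
- mini_cheese: bystander, loose: foil-wrapped mini cheese, 42 mm across, 26 mm tall, standing on the start box at the far end from the button; origin: centre of its underside
There are look-alikes about, which are no part of the job. Leave any green, turquoise or yellow look-alike of the start_box alone.

How it is judged:
By the outcome, as a careful person would: the job done as asked, in the order asked, and still so for the second after the job is handed in, with the robot touching nothing.
It also fails if it takes over 48 s, if anything falls off the work surface, if the arm or the gripper's body presses on something with over 40 N, if the wrist force passes 120 N, or if a joint passes its speed limit or range.

## Robot

A 6-joint arm with a two-finger parallel gripper is mounted at the origin on the work surface. World frame = base frame: x ahead of the robot, y to its left, z up, the work surface at z = 0. Lengths are in m, angles in degrees, forces in N, time in s.
With the tool pointing down it reaches from about 0.35 to 0.875 m from the base axis. Payload 4.2 kg.
Tool frame: the origin (TCP) lies midway between the tips of the shut fingers; the grasp point (between the pads) lies 19 mm behind it (r.grasp_offset is the distance from the TCP to the grasp point, in m); z points along the fingers, y is the direction in which the jaws open and shut (so a half turn about z gives the same grasp; the last joint's range is limited). The gripper opens to 87 mm and grips with 3 to 60 N. Pads are 19 mm wide; open, the fingers measure 117 mm over their backs; the gripper's body (75 mm by 190 mm) begins 51 mm behind the grasp point.
Start: joints at [-52.964, 22.042, 0.453, 0, -68.411, -14.817], TCP at [0.236, -0.579, 0.223] pointing down, gripper open.
Joint ranges: [-179.83, 179.83], [-69.29, 118.12], [-61.27, 80.66], [-181.25, 117.63], [-171.15, -9.14], [-177.46, 177.46]. Speed limits (degrees/s): [159.86, 159.86, 180, 180, 180, 180].

## Interface

Orientations are given as a 3x3 rotation matrix whose columns are the frame's x, y, z axes.
In Python, from station import r gives the robot as it stands.
- The arm moves only by the shell command python3 -m crank 'ROWS'. ROWS is JSON, a list of rows, each a list of 3 entries, a list of its own where there are three numbers: the closure, from -1 (fully open) to 1 (shut), so that 0 is half open, then the shift along the tool's x, y, z as a fraction of full scale, then the turn, a rotation vector about the tool's x, y, z as a fraction of full scale. In form: [[fingers, [dx, dy, dz], [wx, wy, wz]], ...]. A call has 1 to 8 rows; each row shifts and turns the commanded pose from where the row before left it, along the tool's axes as they then stand; what a row does not reach is not made up. Full scale, the value 1, is 100 mm for a shift and 45 degrees for a turn. A row lasts 1/10 s, in which the tool goes at most 50 mm and 8.59 degrees, less where a joint would pass 70% of its speed; a pose out of reach is approached as far as the arm can. A call with a number of a shift or a turn outside -1 to 1 is refused whole. A call with a gripper value outside its range is refused whole. The fingers move at their own pace and stop on an object; the grip force is fixed at half the most. Time passes only in rows, so rows that do not move let the fingers close. It gives the time, the measured TCP pose, the force and the opening at its end, in the units of the state.
- r.sense(): the state, without advancing time (a new reading comes with each control period).
- r.capture(name): name is "scene" or "top" or "wrist"; returns a dict with "img" (420x560x3 uint8, blue, green, red), "fx", "fy", "cx", "cy" (pixels), "R" (3x3) and "t" (3): a world point X has camera coordinates R X + t. Camera axes: x right, y down, z forward; pixel columns grow to the right and rows downward; lengths in m; the calibration is good to about 2 mm. A picture is of the moment at which its call begins. There is no depth.
- r.finish_job(): hands the job in, once; it reports no verdict.
The state is a dict: "time_s": time; "joints": joint angles; "joint_velocities": joint speeds; "effort": joint torques, N m; "tcp_pos": TCP position; "ee_rot": TCP orientation; "wrist_force": force on the tool from outside, world axes, zero at the start; "moment": the same for the moment, N m; "gripper_width": opening from 0.0 (shut) to 1.0 (fully open).
Only numpy, scipy, OpenCV 4.12 (cv2) and the standard library are available. Lean on these libraries where they do the work, as an engineer would, in place of code of your own. Each camera call takes 0.05 s, during which the arm holds its last target.

## Working session

There is one attempt and no reset: what is moved stays moved. The work goes in short steps, Python scripts to look and compute and a shell command to move; the robot and the scene stay as the last step left them, time stands still between calls to the robot, and variables do not carry over. Pictures are saved under pics/ and viewed, and the job is handed in when it is done.

```bash
ls; mkdir -p pics; python3 - <<'E'
from station import r
import cv2
print(r.sense())
for n in ("scene","top","wrist"):
    c=r.capture(n); cv2.imwrite(f"pics/{n}0.png",c["img"]); print(n,c["fx"],c["fy"],c["cx"],c["cy"],c["R"],c["t"])
E
```

```text
pics
{'time_s': 0.0, 'joints': array([-5.29622662e+01,  2.20912333e+01,  3.78396856e-01, -2.91882754e-02,
       -6.84119060e+01, -1.48166213e+01]), 'joint_velocities': array([ 0.00395604, -0.03678262,  0.01416689,  0.00571211, -0.00549901,
       -0.05215244]), 'effort': array([ 2.41015241e-04, -3.90663922e+01,  1.87402117e+01,  4.21970174e+00,
        1.10158237e-02, -2.02742235e-04]), 'tcp_pos': array([ 0.23614521, -0.57800351,  0.22144468]), 'ee_rot': array([[-9.25802312e-01, -3.78006890e-01, -9.33245640e-04],
       [-3.78008029e-01,  9.25800106e-01,  2.02318907e-03],
       [ 9.92195039e-05,  2.22584746e-03, -9.99997518e-01]]), 'wrist_force': array([ 0.43032481, -0.15553163, -0.46923459]), 'moment': array([-0.01426687, -0.03425042, -0.00227601]), 'gripper_width': 1.0045419910279827}
scene 466.3536611570451 466.3536611570451 284.5857011148696 212.09160398480142 [[ 0.57852412  0.81565739  0.00358672]
 [ 0.58474587 -0.41167098 -0.69899876]
 [-0.56866696  0.40648496 -0.71511389]] [-0.28171067 -0.22422118  1.50805145]
top 409.9157590806547 409.9157590806547 279.4753898066883 213.30358232592047 [[ 0.03868769 -0.99925012  0.00156659]
 [-0.97861252 -0.03820557 -0.20213327]
 [ 0.20204155  0.00628699 -0.97935677]] [-0.02847168  0.53206261  1.17240808]
wrist 328.3937012491074 328.3937012491074 280.19510807737163 211.70270052770155 [[-0.37726741  0.92610349  0.00127379]
 [ 0.89123573  0.36268875  0.27231553]
 [ 0.25173037  0.10387102 -0.96220717]] [ 0.62436578 -0.03425625  0.39126401]
```

View pics/scene0.png

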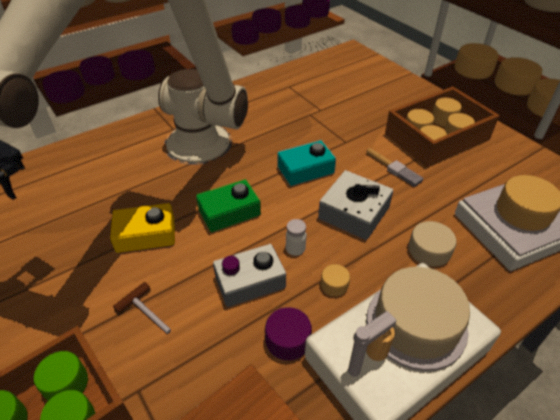

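View pics/top0.png

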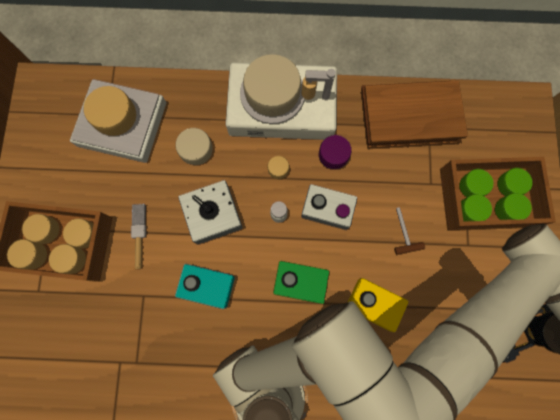

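View pics/wrist0.png

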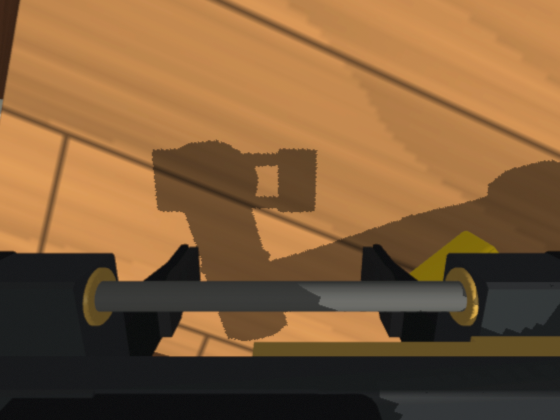

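The scene and top views show four button boxes. In the top view they are turquoise (205,286), green (300,282), yellow (378,305) and grey/aluminium (329,207), which has the purple mini cheese on it at (343,211) and its button at (319,201). I choose the grey one. The selector box is at (210,211), the only one with dots. I'll check both in close crops.

```bash
python3 - <<'E'
import cv2,numpy as np
t=cv2.imread("pics/top0.png"); s=cv2.imread("pics/scene0.png")
a=cv2.resize(t[170:250,170:250],(400,400),interpolation=cv2.INTER_CUBIC)
b=cv2.resize(t[170:250,290:370],(400,400),interpolation=cv2.INTER_CUBIC)
cv2.imwrite("pics/c1.png",np.hstack([a,b]))
cv2.imwrite("pics/c2.png",cv2.resize(s[165:305,205:405],(800,560),interpolation=cv2.INTER_CUBIC))
E
```

```text
(no output)
```

View pics/c1.png

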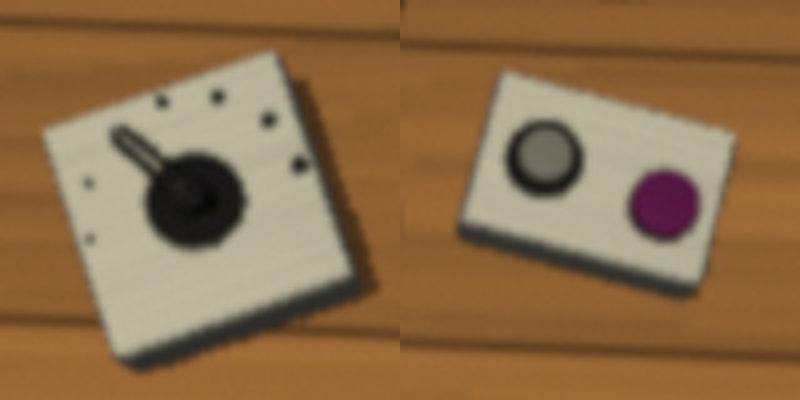

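View pics/c2.png

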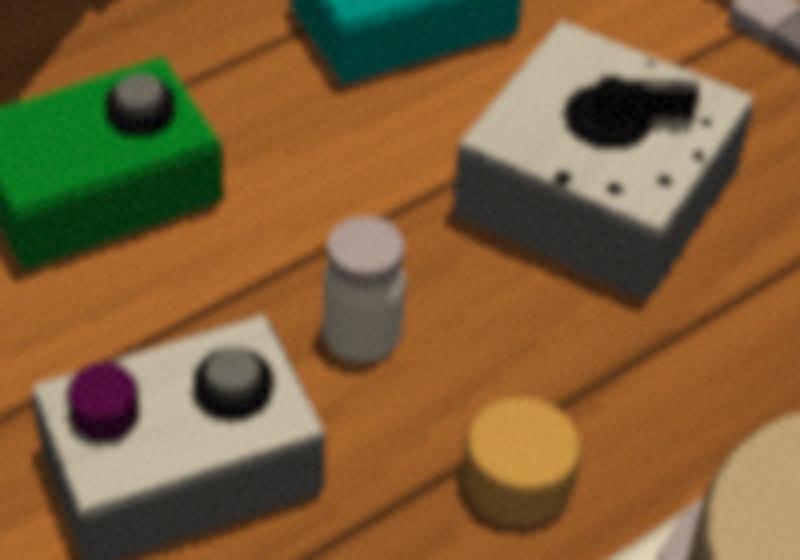

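The crops confirm it. The panel dots, in crop pixels, are 1st (90,239), 2nd (89,183), 4th (162,102), 5th (218,97), 6th (269,120) and 7th (300,165). The pointer covers the third. The grey start box has its button at (545,157) and the mini cheese at (664,205). Next I measure positions.

```bash
cat > h.py <<'E'
import numpy as np, cv2
def ray(c,u,v,z):
    d=c["R"].T@np.array([(u-c["cx"])/c["fx"],(v-c["cy"])/c["fy"],1.]); o=-c["R"].T@c["t"]
    return o+d*(z-o[2])/d[2]
def proj(c,X):
    p=c["R"]@np.asarray(X)+c["t"]; return c["fx"]*p[0]/p[2]+c["cx"],c["fy"]*p[1]/p[2]+c["cy"]
E
python3 - <<'E'
from station import r
from h import *
from scipy.optimize import least_squares
c=r.capture("top"); g=cv2.cvtColor(c["img"],cv2.COLOR_BGR2GRAY).astype(float)
ap={1:(90,239),2:(89,183),4:(162,102),5:(218,97),6:(269,120),7:(300,165)}
P={}
for k,(a,b) in ap.items():
    u0,v0=int(round(a/5+169.5)),int(round(b/5+169.5)); w=g[v0-2:v0+3,u0-2:u0+3]; W=np.clip(np.median(g[v0-4:v0+5,u0-4:u0+5])-15-w,0,None)
    yy,xx=np.mgrid[v0-2:v0+3,u0-2:u0+3]; u,v=(W*xx).sum()/W.sum(),(W*yy).sum()/W.sum()
    P[k]=ray(c,u,v,.07)[:2]
f=lambda p:np.concatenate([P[k]-p[:2]-.065*np.array([np.cos(p[2]-(k-1)*np.pi/6),np.sin(p[2]-(k-1)*np.pi/6)]) for k in P])
m=np.mean(list(P.values()),0); s=least_squares(f,[m[0]-.03,m[1],1.5])
print("axis",s.x[:2],"dir1 deg",np.degrees(s.x[2]),"res mm",np.abs(s.fun).max()*1e3)
tip=ray(c,170+118/5,170+130/5,.101); d=tip[:2]-s.x[:2]; print("tip",tip,np.linalg.norm(d),"sel deg",(np.degrees(s.x[2]-np.arctan2(d[1],d[0]))))
print("button top",ray(c,290+(545-400)/5-.5,170+153/5-.5,.082))
for n,q,z in (("mini",(290+264/5,170+205/5),.086),("salt",(279,209),.085),("small",(278,166),.042),("rind",(194,146),.055),("foil",(335,152),.06),("brush",(139,220),.03)): print(n,ray(c,*q,z))
for q in ((502,72),(735,135),(697,293),(460,225)): print("start corner",ray(c,290+(q[0]-400)/5,170+q[1]/5,.06))
# scene cross-check of button
S=r.capture("scene"); print("scene btn",ray(S,205+233/4,165+368/4,.082)); print("scene tip",ray(S,205+696/4,165+88/4,.101))
E
```

```text
axis [0.5319465 0.2016701] dir1 deg 112.52546075980293 res mm 1.5703690018435066
tip [0.5646411  0.24282419 0.101     ] 0.0525604151628588 sel deg 60.99061950762042
button top [ 0.57120544 -0.12121956  0.082     ]
mini [ 0.54030602 -0.19235985  0.086     ]
salt [ 0.53922487 -0.00609228  0.085     ]
small [0.68462545 0.00265235 0.042     ]
rind [0.73484824 0.26478662 0.055     ]
foil [ 0.73055109 -0.17093772  0.06      ]
brush [0.50034372 0.41849873 0.03      ]
start corner [ 0.62440107 -0.09778033  0.06      ]
start corner [ 0.59066342 -0.2386077   0.06      ]
start corner [ 0.49352261 -0.21619292  0.06      ]
start corner [ 0.52906651 -0.07500755  0.06      ]
scene btn [ 0.57282655 -0.12152787  0.082     ]
scene tip [0.56522907 0.24539258 0.101     ]
```

The pointer is on the third dot, at about 60°. The fifth dot lies at world bearing -7.5°. I'll push with shut fingers along tool -y. First, transit to a hover on the counter-clockwise side of the pointer.

```bash
python3 -m crank '[[1,[-0.15,0.16,0],[0,0,0]],[1,[-0.3,0.33,0],[0,0,0]],[1,[-0.3,0.33,0],[0,0,0]],[1,[-0.3,0.33,0],[0,0,0]],[1,[-0.3,0.33,0],[0,0,0]],[1,[-0.3,0.33,0],[0,0,0]],[1,[-0.3,0.33,0],[0,0,0]],[1,[-0.3,0.33,0],[0,0,0]]]'
python3 -m crank '[[1,[-0.3,0.33,0],[0,0,0]],[1,[-0.3,0.33,0],[0,0,0]],[1,[-0.3,0.33,0],[0,0,0]],[1,[-0.3,0.33,0],[0,0,0]],[1,[-0.3,0.33,0],[0,0,0]],[1,[-0.3,0.33,0],[0,0,0]],[1,[-0.3,0.33,0],[0,0,0]],[1,[-0.3,0.33,0],[0,0,0]]]'
python3 -m crank '[[1,[-0.3,0.33,0],[0,0,0]],[1,[-0.3,0.33,0],[0,0,0]],[1,[-0.3,0.33,0],[0,0,-0.1]],[1,[-0.15,0.16,0],[0,0,-0.15]],[1,[0,0,0],[0,0,-0.15]],[1,[0,0,0],[0,0,-0.15]],[1,[0,0,0],[0,0,-0.12]],[1,[0,0,0],[0,0,0]]]'
cat > st.py <<'E'
from station import r
from h import *
import sys
A=np.array([.5319,.2017]); D1=112.5
def st():
    s=r.sense(); R=s["ee_rot"]; p=s["tcp_pos"]
    y=-R[:,1]; pd=np.degrees(np.arctan2(y[1],y[0]))
    d=p[:2]-A; 
    print("t",s["time_s"],"tcp",p.round(4),"push dir",pd.round(1),"=sel",round((D1-90-pd)%360,1),"z tilt",R[:,2].round(3),"F",s["wrist_force"].round(1),"gw",s["gripper_width"])
    print("finger r",np.hypot(*d).round(4),"finger sel ang",round((D1-np.degrees(np.arctan2(d[1],d[0])))%360,1))
    return s
def need(tgt):
    s=r.sense(); print("need tool shift mm",(s["ee_rot"].T@(np.array(tgt)-s["tcp_pos"])*1e3).round(1))
E
python3 -c "
from st import *
st(); need([.5356,.2557,.13])"
```

```text
time_s: 1.05
tcp_pos: [0.3515, -0.2632, 0.2227]
ee_rot: [[-0.926, -0.378, 0.001], [-0.378, 0.926, -0.0], [-0.001, -0.0, -1.0]]
wrist_force: [0.7, 0.4, 0.2]
gripper_width: 0.354
time_s: 1.85
tcp_pos: [0.4738, 0.0723, 0.2228]
ee_rot: [[-0.926, -0.379, 0.001], [-0.379, 0.926, 0.0], [-0.001, 0.0, -1.0]]
wrist_force: [0.8, -0.5, 0.8]
gripper_width: 0.002
time_s: 2.65
tcp_pos: [0.5256, 0.2171, 0.2223]
ee_rot: [[-0.611, -0.792, -0.0], [-0.792, 0.611, -0.0], [0.0, 0.0, -1.0]]
wrist_force: [-0.3, -0.6, 0.5]
gripper_width: 0.006
t 2.65 tcp [0.5256 0.2171 0.2223] push dir -37.6 =sel 60.1 z tilt [-0. -0. -1.] F [-0.3 -0.6  0.5] gw 0.00612387897897068
finger r 0.0167 finger sel ang 0.2
need tool shift mm [-36.7  15.6  92.3]
```

```bash
python3 -m crank '[[1,[-0.12,0.06,0],[0,0,0]],[1,[-0.15,0.07,0.2],[0,0,0]],[1,[-0.1,0.06,0.3],[0,0,0]],[1,[0,0,0.35],[0,0,0]],[1,[0,0,0.06],[0,0,0]],[1,[0,0,0],[0,0,0]]]'
python3 -c "
from st import *
st(); need([.5356,.2557,.085])
for n in ('scene','wrist','top'):
    cv2.imwrite('pics/'+n+'1.png',r.capture(n)['img'])
a=cv2.imread('pics/scene1.png')[140:260,290:430]; cv2.imwrite('pics/scene1c.png',cv2.resize(a,None,fx=5,fy=5,interpolation=2))"
```

```text
time_s: 3.25
tcp_pos: [0.5331, 0.258, 0.1307]
ee_rot: [[-0.611, -0.792, -0.002], [-0.792, 0.611, -0.002], [0.003, 0.0, -1.0]]
wrist_force: [0.2, 0.2, 0.9]
gripper_width: 0.003
t 3.25 tcp [0.5331 0.258  0.1307] push dir -37.7 =sel 60.2 z tilt [-0.002 -0.002 -1.   ] F [0.2 0.2 0.9] gw 0.003079606301315336
finger r 0.0563 finger sel ang 23.7
need tool shift mm [ 0.2 -3.4 45.7]
```

View pics/scene1c.png

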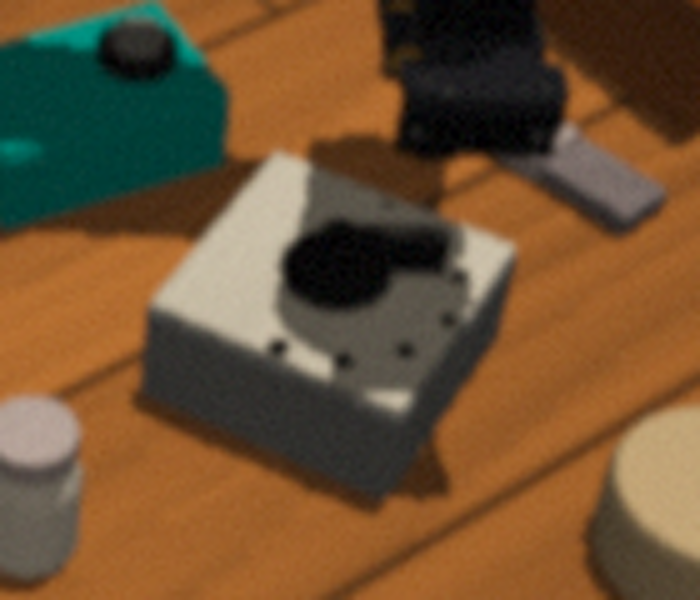

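View pics/wrist1.png

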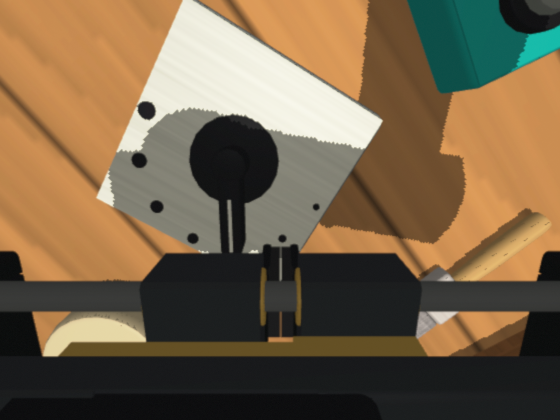

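The wrist view shows the pointer at (232,225), along the image's vertical, with the shut fingertips to its right at about (282,250), so they are on the CCW side. The sixth and seventh dots are on the left. The scene view shows only a wide black block, so I'll check where the tip projects.

```bash
python3 -c "
from st import *
s=r.sense()
for n in ('scene','wrist'):
    c=r.capture(n)
    for o in ((0,0,0),(0,0,-.02),(0,0,-.05),(0,0,-.07),(.0095,0,0),(-.0095,0,0),(0,.01,0),(0,-.01,0)):
        print(n,o,np.round(proj(c,s['tcp_pos']+s['ee_rot']@np.array(o)),1))
    print('axis',proj(c,[*A,.101]))
a=cv2.imread('pics/wrist1.png')[220:360,200:360]; cv2.imwrite('pics/w1c.png',cv2.resize(np.clip(a*2.5,0,255).astype('uint8'),None,fx=4,fy=4,interpolation=2))"
```

```text
scene (0, 0, 0) [376.4 169.2]
scene (0, 0, -0.02) [377.5 163.2]
scene (0, 0, -0.05) [379.2 154. ]
scene (0, 0, -0.07) [380.4 147.7]
scene (0.0095, 0, 0) [372.7 169.1]
scene (-0.0095, 0, 0) [380.1 169.3]
scene (0, 0.01, 0) [376.  166.7]
scene (0, -0.01, 0) [376.8 171.7]
axis (np.float64(357.83332498997265), np.float64(186.44824795549857))
wrist (0, 0, 0) [280.8 261.8]
wrist (0, 0, -0.02) [280.9 279.2]
wrist (0, 0, -0.05) [281. 315.]
wrist (0, 0, -0.07) [281.1 349.3]
wrist (0.0095, 0, 0) [280.8 245.4]
wrist (-0.0095, 0, 0) [280.8 277.8]
wrist (0, 0.01, 0) [299.3 261.8]
wrist (0, -0.01, 0) [262.3 261.8]
axis (np.float64(225.840394298229), np.float64(166.8432911058378))
```

View pics/w1c.png

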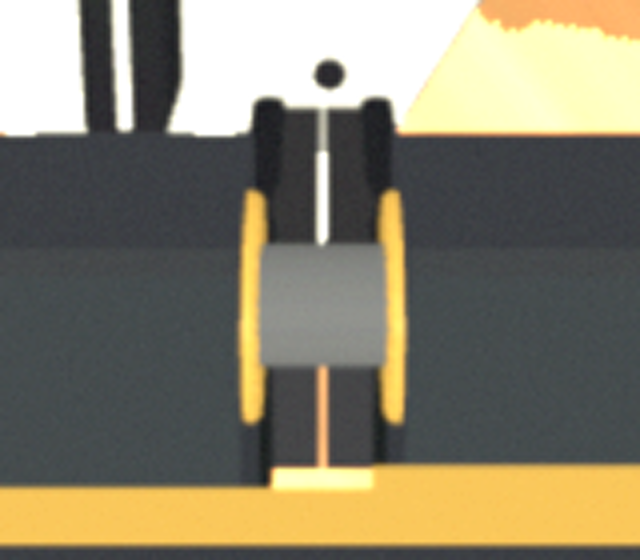

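The wide block is only the gripper body, well above the panel, and the tip is where expected, with a half-thickness of about 10 mm. Now lower beside the pointer and close most of the gap.

```bash
python3 -m crank '[[1,[0,0,0.15],[0,0,0]],[1,[0,0,0.2],[0,0,0]],[1,[0,0,0.1],[0,0,0]],[1,[0,-0.05,0],[0,0,0]],[1,[0,-0.05,0],[0,0,0]],[1,[0,-0.03,0],[0,0,0]],[1,[0,0,0],[0,0,0]]]'
python3 -c "
from st import *
st()
cv2.imwrite('pics/w2.png',r.capture('wrist')['img'])"
```

```text
time_s: 4.2
tcp_pos: [0.5444, 0.2499, 0.0875]
ee_rot: [[-0.611, -0.792, 0.002], [-0.792, 0.611, 0.001], [-0.002, -0.001, -1.0]]
wrist_force: [0.0, -0.6, 0.2]
gripper_width: 0.007
t 4.2 tcp [0.5444 0.2499 0.0875] push dir -37.7 =sel 60.2 z tilt [ 0.002  0.001 -1.   ] F [ 0.  -0.6  0.2] gw 0.0070209600948247875
finger r 0.0499 finger sel ang 37.1
```

View pics/w2.png

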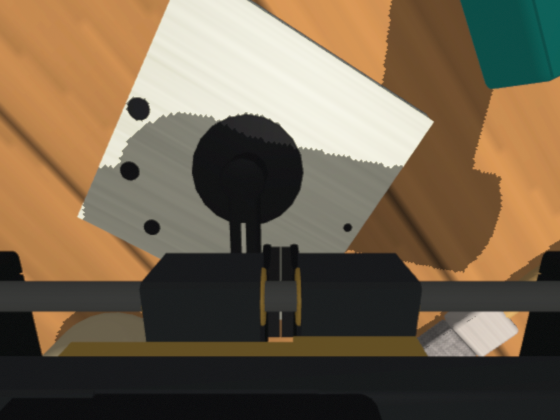

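The wrist view shows the fingertip at (280,250), just to the right of the pointer at (245,235), with a small gap. Start the slow arc, one click first.

```bash
python3 -m crank '[[1,[0,-0.03,0.01],[0,0,0]],[1,[-0.007,-0.02,0],[0,0,0.056]],[1,[-0.007,-0.02,0],[0,0,0.056]],[1,[-0.007,-0.02,0],[0,0,0.056]],[1,[-0.007,-0.02,0],[0,0,0.056]],[1,[-0.007,-0.02,0],[0,0,0.056]],[1,[-0.007,-0.02,0],[0,0,0.056]],[1,[-0.007,-0.02,0],[0,0,0.056]]]'
python3 -c "
from st import *
st()
cv2.imwrite('pics/w3.png',r.capture('wrist')['img'])"
```

```text
time_s: 5.05
tcp_pos: [0.5593, 0.2418, 0.0857]
ee_rot: [[-0.823, -0.568, 0.0], [-0.568, 0.823, 0.0], [-0.0, 0.0, -1.0]]
wrist_force: [0.5, -0.0, -0.8]
gripper_width: 0.0
t 5.05 tcp [0.5593 0.2418 0.0857] push dir -55.4 =sel 77.9 z tilt [ 0.  0. -1.] F [ 0.5 -0.  -0.8] gw 8.757803868544356e-05
finger r 0.0486 finger sel ang 56.8
```

View pics/w3.png

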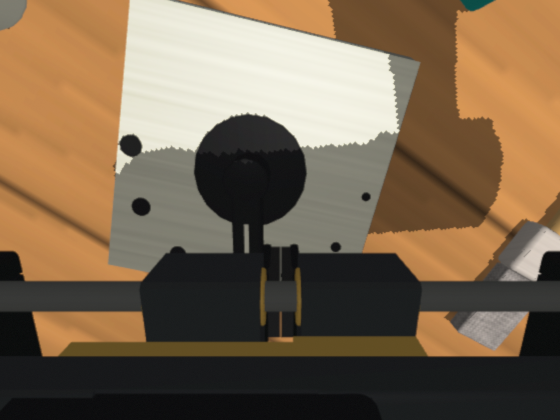

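The wrist view shows the pointer at (248,235), beside the fingertip and followed to about 78°, with the force near zero. It's around the half-way snap, so I'll hold and look again.

```bash
python3 -m crank '[[1,[0,0,0],[0,0,0]],[1,[0,0,0],[0,0,0]]]'
cat > ptr.py <<'E'
from st import *
def show(name):
    c=r.capture('wrist'); cv2.imwrite('pics/'+name,c['img'])
    t=np.radians
    out=c['img'].copy()
    for k in range(1,8):
        a=t(D1-30*(k-1)); q=proj(c,[A[0]+.056*np.cos(a),A[1]+.056*np.sin(a),.101]); o=proj(c,[*A,.101])
        print(k,np.round(o),np.round(q))
E
python3 -c "
from ptr import *
st(); show('w4.png')"
```

```text
time_s: 5.3
tcp_pos: [0.5591, 0.2417, 0.0856]
ee_rot: [[-0.821, -0.57, -0.0], [-0.57, 0.821, -0.0], [0.0, 0.0, -1.0]]
wrist_force: [0.1, 0.0, 0.1]
gripper_width: 0.007
t 5.3 tcp [0.5591 0.2417 0.0856] push dir -55.2 =sel 77.7 z tilt [-0. -0. -1.] F [0.1 0.  0.1] gw 0.007489531581337528
finger r 0.0484 finger sel ang 56.7
1 [243. 185.] [361. 210.]
2 [243. 185.] [330. 261.]
3 [243. 185.] [280. 289.]
4 [243. 185.] [223. 292.]
5 [243. 185.] [169. 268.]
6 [243. 185.] [131. 220.]
7 [243. 185.] [120. 159.]
```

View pics/w4.png

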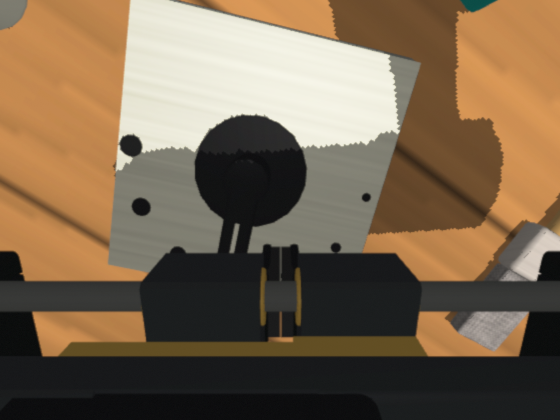

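The pointer snapped forward on its own: the line now runs from (247,180) to (235,245), matching the predicted fourth-dot direction. Continue towards the fifth, stopping before the half-way point at 105°.

```bash
python3 -m crank '[[1,[-0.007,-0.02,0],[0,0,0.056]],[1,[-0.007,-0.02,0],[0,0,0.056]],[1,[-0.007,-0.02,0],[0,0,0.056]],[1,[-0.007,-0.02,0],[0,0,0.056]],[1,[-0.007,-0.02,0],[0,0,0.056]],[1,[-0.007,-0.02,0],[0,0,0.056]],[1,[-0.007,-0.02,0],[0,0,0.056]],[1,[-0.007,-0.02,0],[0,0,0.056]]]'
python3 -c "
from ptr import *
st()"
python3 -m crank '[[1,[-0.007,-0.02,0],[0,0,0.056]],[1,[-0.004,-0.01,0],[0,0,0.028]],[1,[-0.004,-0.01,0],[0,0,0.028]],[1,[0,0,0],[0,0,0]],[1,[0,0,0],[0,0,0]]]'
python3 -c "
from ptr import *
st(); show('w5.png')"
```

```text
time_s: 6.15
tcp_pos: [0.5707, 0.2306, 0.0855]
ee_rot: [[-0.968, -0.251, -0.0], [-0.251, 0.968, 0.001], [0.0, 0.001, -1.0]]
wrist_force: [-2.4, 2.8, 0.7]
gripper_width: 0.007
t 6.15 tcp [0.5707 0.2306 0.0855] push dir -75.5 =sel 98.0 z tilt [-0.     0.001 -1.   ] F [-2.4  2.8  0.7] gw 0.006921678881894974
finger r 0.0484 finger sel ang 75.8
time_s: 6.65
tcp_pos: [0.5735, 0.2262, 0.0855]
ee_rot: [[-0.986, -0.166, -0.0], [-0.166, 0.986, -0.0], [0.0, -0.0, -1.0]]
wrist_force: [0.1, 0.7, 0.1]
gripper_width: 0.003
t 6.65 tcp [0.5735 0.2262 0.0855] push dir -80.4 =sel 102.9 z tilt [-0. -0. -1.] F [0.1 0.7 0.1] gw 0.002609033901662451
finger r 0.0483 finger sel ang 82.0
1 [243. 185.] [364. 157.]
2 [243. 185.] [357. 219.]
3 [243. 185.] [323. 267.]
4 [243. 185.] [271. 292.]
5 [243. 185.] [213. 290.]
6 [243. 185.] [161. 262.]
7 [243. 185.] [127. 211.]
```

View pics/w5.png

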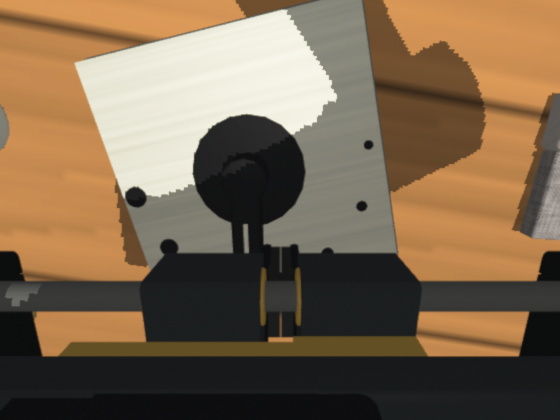

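The pointer is at (247,240), still against the fingertip at about 104°, with the force near zero, so it's almost at the tipping point. Nudge it a few degrees more.

```bash
python3 -m crank '[[1,[-0.004,-0.01,0],[0,0,0.028]],[1,[-0.004,-0.01,0],[0,0,0.028]],[1,[-0.004,-0.01,0],[0,0,0.028]],[1,[0,0,0],[0,0,0]],[1,[0,0,0],[0,0,0]],[1,[0,0,0],[0,0,0]]]'
python3 -c "
from ptr import *
st(); show('w6.png')"
```

```text
time_s: 7.3
tcp_pos: [0.5752, 0.2234, 0.0856]
ee_rot: [[-0.995, -0.1, 0.0], [-0.1, 0.995, -0.0], [-0.0, -0.0, -1.0]]
wrist_force: [1.0, 0.5, -1.0]
gripper_width: 0.006
t 7.3 tcp [0.5752 0.2234 0.0856] push dir -84.3 =sel 106.8 z tilt [ 0. -0. -1.] F [ 1.   0.5 -1. ] gw 0.005626900895050214
finger r 0.0485 finger sel ang 85.9
1 [243. 184.] [362. 149.]
2 [243. 184.] [360. 211.]
3 [243. 184.] [328. 262.]
4 [243. 184.] [278. 290.]
5 [243. 184.] [221. 291.]
6 [243. 184.] [167. 266.]
7 [243. 184.] [130. 218.]
```

View pics/w6.png

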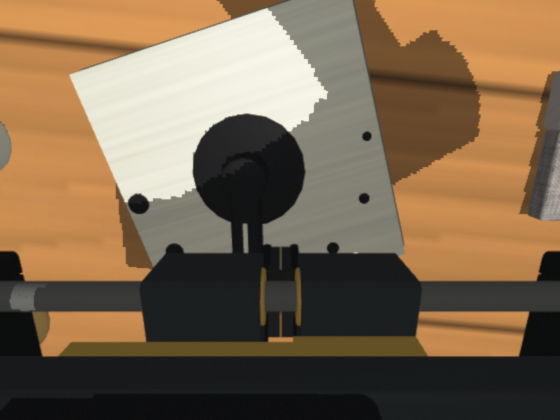

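Still touching at (247,240) and not snapped yet. A bit more.

```bash
python3 -m crank '[[1,[-0.004,-0.01,0],[0,0,0.028]],[1,[-0.004,-0.01,0],[0,0,0.028]],[1,[0,0,0],[0,0,0]],[1,[0,0,0],[0,0,0]],[1,[0,0,0],[0,0,0]]]'
python3 -c "
from ptr import *
st(); show('w7.png')"
```

```text
time_s: 7.85
tcp_pos: [0.5761, 0.2216, 0.0856]
ee_rot: [[-0.998, -0.056, 0.0], [-0.056, 0.998, -0.0], [-0.0, -0.0, -1.0]]
wrist_force: [-0.7, 0.3, 0.0]
gripper_width: 0.005
t 7.85 tcp [0.5761 0.2216 0.0856] push dir -86.8 =sel 109.3 z tilt [ 0. -0. -1.] F [-0.7  0.3  0. ] gw 0.004857418781655803
finger r 0.0485 finger sel ang 88.3
1 [242. 184.] [361. 143.]
2 [242. 184.] [361. 206.]
3 [242. 184.] [332. 258.]
4 [242. 184.] [283. 288.]
5 [242. 184.] [225. 292.]
6 [242. 184.] [171. 269.]
7 [242. 184.] [132. 223.]
```

View pics/w7.png

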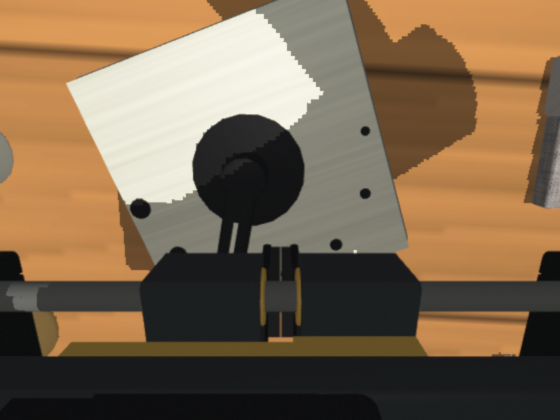

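It has snapped onto the fifth: the pointer at (235,240) now leans away from the fingertip. Back off, lift, and view from above.

```bash
python3 -m crank '[[1,[0,0.08,0],[0,0,0]],[1,[0,0.07,0],[0,0,0]],[1,[0,0,-0.2],[0,0,0]],[1,[0,0,-0.35],[0,0,0]],[1,[0,0,-0.35],[0,0,0]],[1,[0,-0.3,0],[0,0,0]],[1,[0,-0.4,0],[0,0,0]],[1,[0,-0.4,0],[0,0,0]]]'
python3 -m crank '[[1,[0,-0.4,0],[0,0,0]],[1,[0,-0.4,0],[0,0,0]],[1,[0,-0.4,0],[0,0,0]],[1,[0,-0.4,0],[0,0,0]],[1,[0,-0.4,0],[0,0,0]],[1,[0,-0.4,0],[0,0,0]],[1,[0,0,0],[0,0,0]]]'
python3 -c "
from st import *
st(); need([.571,-.122,.095])
for n in('scene','top','wrist'): cv2.imwrite('pics/'+n+'8.png',r.capture(n)['img'])
t=cv2.imread('pics/top8.png');s=cv2.imread('pics/scene8.png')
f=lambda a:cv2.resize(a,(400,400),interpolation=2)
cv2.imwrite('pics/c8.png',np.hstack([f(t[170:250,170:250]),f(s[160:240,315:395])]))"
```

```text
time_s: 8.7
tcp_pos: [0.5815, 0.1268, 0.176]
ee_rot: [[-0.998, -0.058, 0.001], [-0.058, 0.998, 0.001], [-0.001, 0.001, -1.0]]
wrist_force: [1.3, 0.1, -0.7]
gripper_width: 0.006
time_s: 9.4
tcp_pos: [0.5951, -0.1163, 0.1753]
ee_rot: [[-0.999, -0.052, -0.0], [-0.052, 0.999, -0.001], [0.0, -0.001, -1.0]]
wrist_force: [0.2, 0.4, 0.1]
gripper_width: 0.004
t 9.4 tcp [ 0.5951 -0.1163  0.1753] push dir -87.0 =sel 109.5 z tilt [-0.    -0.001 -1.   ] F [0.2 0.4 0.1] gw 0.003984345415668023
finger r 0.3242 finger sel ang 191.3
need tool shift mm [24.3 -4.4 80.4]
```

View pics/c8.png

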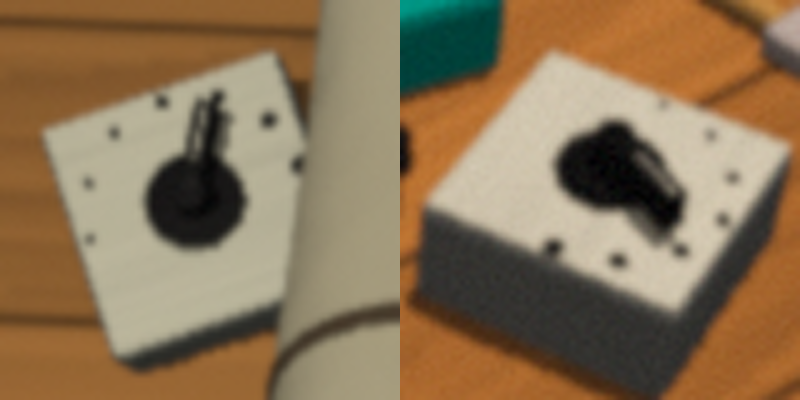

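View pics/wrist8.png

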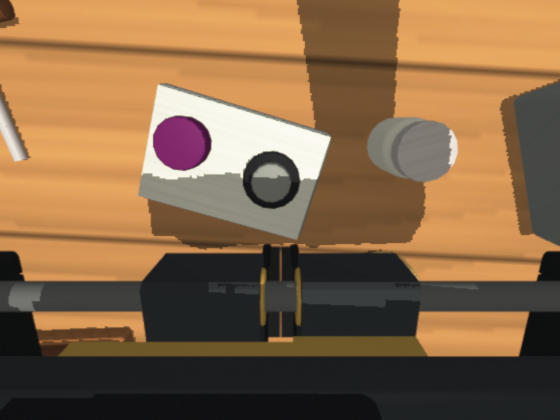

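The scene crop shows dots 1–4 clear at (663,104), (711,135), (733,178) and (723,219). The pointer tip is at the fifth, (682,250), with the sixth (618,260) and seventh (553,247) free. The wrist view shows the grey start box with its button at (271,183). Refine the button position and move above it.

```bash
python3 -c "
from st import *
c=r.capture('wrist'); b=ray(c,271,183,.082); print(b); need([*b[:2],.095])
t=r.capture('top')
for k in (4,5,6):
    a=np.radians(D1-30*(k-1)); q=np.array(proj(t,[A[0]+.05*np.cos(a),A[1]+.05*np.sin(a),.101])); print(k,((q-170)*5).round())
"
python3 -m crank '[[1,[0.12,-0.02,0.1],[0,0,0]],[1,[0.12,-0.02,0.3],[0,0,0]],[1,[0,0,0.25],[0,0,0]],[1,[0,0,0.1],[0,0,0]],[1,[0,0,0],[0,0,0]]]'
python3 -c "
from st import *
st(); need([.571,-.122,.082]);c=r.capture('wrist'); cv2.imwrite('pics/w9.png',c['img']); print(proj(c,[.571,-.122,.082]))"
```

```text
[ 0.5704252  -0.12120215  0.082     ]
need tool shift mm [25.2 -7.9 80.5]
4 [158. 109.]
5 [202. 105.]
6 [242. 123.]
time_s: 10.15
tcp_pos: [0.5707, -0.1173, 0.0994]
ee_rot: [[-0.998, -0.058, -0.003], [-0.058, 0.998, -0.0], [0.003, -0.0, -1.0]]
wrist_force: [0.0, -0.0, 0.0]
gripper_width: 0.003
t 10.15 tcp [ 0.5707 -0.1173  0.0994] push dir -86.7 =sel 109.2 z tilt [-0.003 -0.    -1.   ] F [ 0. -0.  0.] gw 0.0033441626840184685
finger r 0.3214 finger sel ang 195.6
need tool shift mm [-0.  -4.7 17.4]
(np.float64(272.39351429565363), np.float64(249.14978109668016))
```

View pics/w9.png

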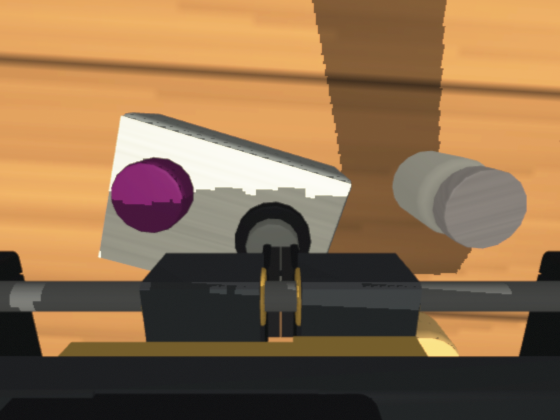

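The selector check agrees: the fifth-dot tip was predicted at (202,105) in the top crop and is seen at about (203,100). In the wrist view the button at (272,240) is about 4 mm towards tool -y of the fingertip. Shift over and press slowly.

```bash
python3 -m crank '[[1,[0,-0.04,0],[0,0,0]],[1,[0,0,0.08],[0,0,0]],[1,[0,0,0.06],[0,0,0]],[1,[0,0,0.03],[0,0,0]],[1,[0,0,0.03],[0,0,0]],[1,[0,0,0.02],[0,0,0]],[1,[0,0,0],[0,0,0]],[1,[0,0,0],[0,0,0]]]'
python3 -c "
from st import *
s=st();c=r.capture('wrist'); cv2.imwrite('pics/w10.png',c['img'])"
```

```text
time_s: 11.0
tcp_pos: [0.5712, -0.1223, 0.0788]
ee_rot: [[-0.998, -0.056, -0.001], [-0.056, 0.998, -0.0], [0.001, -0.0, -1.0]]
wrist_force: [-2.5, 0.5, 3.8]
gripper_width: 0.008
t 11.0 tcp [ 0.5712 -0.1223  0.0788] push dir -86.8 =sel 109.3 z tilt [-0.001 -0.    -1.   ] F [-2.5  0.5  3.8] gw 0.007905769968144287
finger r 0.3264 finger sel ang 195.6
```

```bash
python3 -m crank '[[1,[0,0,0.015],[0,0,0]],[1,[0,0,0.015],[0,0,0]],[1,[0,0,0],[0,0,0]],[1,[0,0,0],[0,0,0]]]'
python3 -m crank '[[1,[0,0,0.015],[0,0,0]],[1,[0,0,0],[0,0,0]],[1,[0,0,0],[0,0,0]]]'
```

```text
time_s: 11.45
tcp_pos: [0.5713, -0.1223, 0.0764]
ee_rot: [[-0.998, -0.057, -0.0], [-0.057, 0.998, -0.0], [0.0, -0.0, -1.0]]
wrist_force: [-4.5, 0.3, 8.6]
gripper_width: 0.003
time_s: 11.75
tcp_pos: [0.5713, -0.1224, 0.0763]
ee_rot: [[-0.998, -0.057, 0.0], [-0.057, 0.998, -0.001], [-0.0, -0.001, -1.0]]
wrist_force: [-6.3, 1.5, 15.1]
gripper_width: 0.004
```

The height stopped at 76.3 mm while the force rose from 8.6 to 15 N, so the button has reached its stop. Release, retreat well clear, and check.

```bash
python3 -m crank '[[1,[0,0,0.005],[0,0,0]],[1,[0,0,0],[0,0,0]],[1,[0,0,-0.06],[0,0,0]],[1,[0,0,-0.15],[0,0,0]],[1,[0,0,-0.3],[0,0,0]],[1,[0,0,-0.4],[0,0,0]],[1,[0.3,-0.3,-0.2],[0,0,0]],[1,[0.3,-0.3,0],[0,0,0]]]'
python3 -m crank '[[1,[0.2,-0.4,0],[0,0,0]],[1,[0.2,-0.4,0],[0,0,0]],[1,[0.2,-0.4,0],[0,0,0]],[1,[0.1,-0.3,0],[0,0,0]],[1,[0,-0.2,0],[0,0,0]],[1,[0,0,0],[0,0,0]],[1,[0,0,0],[0,0,0]],[1,[0,0,0],[0,0,0]]]'
python3 -c "
from st import *
st()
for n in('scene','top'): cv2.imwrite('pics/'+n+'11.png',r.capture(n)['img'])
t=cv2.imread('pics/top11.png');s=cv2.imread('pics/scene11.png')
f=lambda a:cv2.resize(a,(400,400),interpolation=2)
cv2.imwrite('pics/c11.png',np.hstack([f(t[170:250,170:250]),f(s[230:310,205:285])]))
for n in('scene','top'):
    d=cv2.absdiff(cv2.imread('pics/'+n+'0.png'),cv2.imread('pics/'+n+'11.png')).max(2); cv2.imwrite('pics/d'+n+'.png',np.clip(d.astype(int)*3,0,255).astype('uint8'))"
```

```text
time_s: 12.55
tcp_pos: [0.5177, -0.186, 0.1879]
ee_rot: [[-0.998, -0.059, 0.009], [-0.059, 0.998, -0.001], [-0.009, -0.002, -1.0]]
wrist_force: [0.7, -1.3, -0.9]
gripper_width: 0.007
time_s: 13.35
tcp_pos: [0.4549, -0.3584, 0.1842]
ee_rot: [[-0.998, -0.057, 0.0], [-0.057, 0.998, 0.0], [-0.0, 0.0, -1.0]]
wrist_force: [-0.1, 0.2, 0.1]
gripper_width: 0.004
t 13.35 tcp [ 0.4549 -0.3584  0.1842] push dir -86.7 =sel 109.2 z tilt [ 0.  0. -1.] F [-0.1  0.2  0.1] gw 0.003920021288528921
finger r 0.5654 finger sel ang 210.3
```

View pics/top11.png

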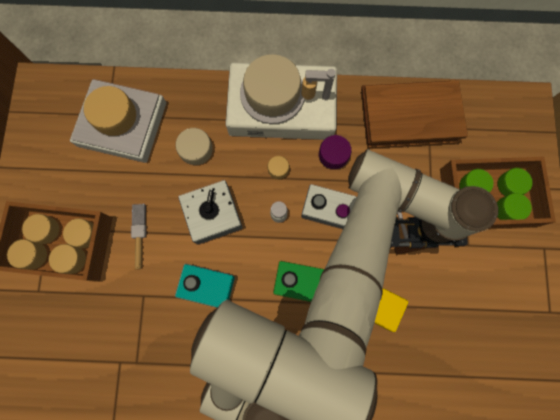

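View pics/c11.png

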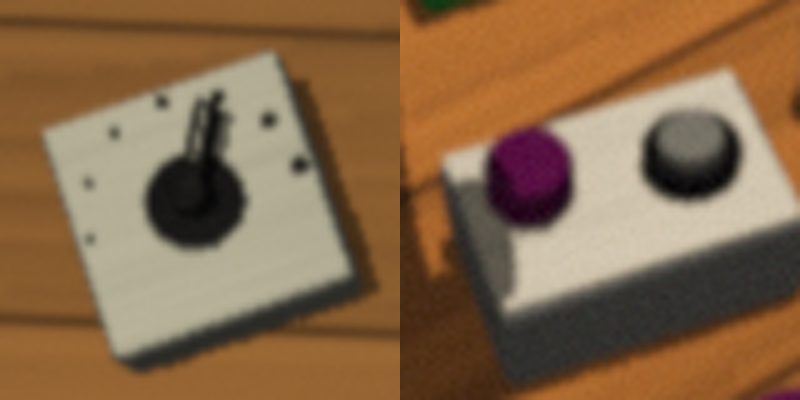

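View pics/dscene.png

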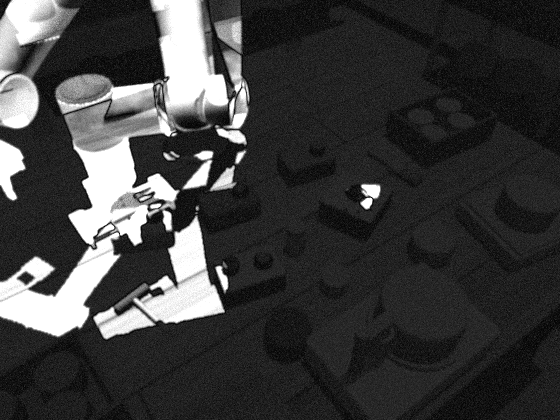

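The final views show the pointer on the fifth dot, with tip (203,98) in the top crop and dots 1–4, 6 and 7 clear. The button is back out, and the difference image shows only the pointer and the robot with its shadow as changed. Handing in.

```bash
python3 -c "
from station import r
print(r.finish_job())"
```

```text
the job is handed in; nothing more can be done
None
```

I pushed the pointer with the shut fingertips from the third dot to the fifth, two clicks clockwise, and each time it snapped into place by itself. I then pressed the grey box's start button, let it come back out, and drew the arm clear. I handed the job in at about 13.5 s on the robot's clock.

- **Selector:** the last top view, taken after the press, shows the pointer on the fifth dot and the other six dots uncovered. The tip is within about 7 crop pixels of the predicted place, roughly 1.5 camera pixels.
- **Start button:** it stopped at 76.3 mm, against a nominal 76, while the force rose from 8.6 to 15 N. That means it was fully down. The last scene view shows it out again.
- **Other things:** comparing before and after, only the pointer and the robot with its shadow changed. The cheese iron was in shadow in that comparison, so I could only judge it by eye; it looked unmoved.
- **Disagreements:** one early estimate of the button position was 2–4 mm off the others, well within the 32 mm button. There was also about 6 N of sideways force during the press, which went away on release.

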